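Close and bolt a sugar-flower delivery case

ROBOT

A 6-joint arm with a two-finger parallel gripper is mounted at the origin on a cart in front of the work surface, level with it; the furniture and walls round the work are solid. World frame = base frame: x ahead of the robot, y to its left, z up, the work surface at z = 0. Lengths are in m, angles in degrees, forces in N, time in s.
With the tool pointing down it reaches from about 0.35 to 0.875 m from the base axis. Payload 4.2 kg.
Tool frame: the origin (TCP) lies on the centre line of the jaws, within the pads' length; the fingertips stand 11 mm ahead of it and the grasp point (between the pads) lies 8 mm behind it; z points along the fingers, y is the line along which they close (so a half turn about z gives the same grasp; the last joint's range is limited). The gripper opens to 87 mm and grips with 3 to 60 N. Pads are 19 mm wide; open, the fingers measure 117 mm over their backs; the gripper's body (75 mm by 190 mm) begins 51 mm behind the grasp point.
Start: joints at [82.827, 22.042, 0.453, 0, -68.411, -14.817], TCP at [0.234, 0.58, 0.194] pointing down, gripper open.
Joint ranges: [-179.83, 179.83], [-69.29, 118.12], [-61.27, 80.66], [-181.25, 117.63], [-171.15, -9.14], [-177.46, 177.46]. Speed limits (degrees/s): [159.86, 159.86, 180, 180, 180, 180].

INTERFACE

Orientations are given as a 3x3 rotation matrix whose columns are the frame's x, y, z axes.
In Python, from station import r gives the robot as it stands.
- The arm moves only by the tool servo_tool, never from a script. Its argument "commands" is a list that holds one entry, the list of rows, each a list of 7 numbers: the closure, from 0 (fully open) to 1 (shut), then the shift along the tool's x, y, z in mm, then the turn, a rotation vector about the tool's x, y, z in rad. In form: [[[claw, x, y, z, ax, ay, az], ...]]. A call has exactly 5 rows; each row is the pose to reach, as a shift and turn from the pose commanded when the call began, along the tool's axes at that moment; what a row does not reach only later rows make up. A row lasts 1/10 s, in which the tool goes at most 50 mm and 8.59 degrees, less where a joint would pass 70% of its speed; a pose out of reach is approached as far as the arm can. A call with a gripper value outside its range is refused whole. The fingers move at their own pace and stop on an object; the grip force is fixed at half the most. Time passes only in rows, so rows that repeat a pose let the fingers close, or fill a call up. It gives the time, the measured TCP pose, the force, the opening and the grip force at its end, in the units of the state.
- r.sense(): the state, without advancing time (a new reading comes with each control period).
- r.capture(name): name is "side" or "top"; returns a dict with "pixels" (420x560x3 uint8, red, green, blue), "camera_matrix" (3x3 intrinsics, pixels), "dist" ([k1, k2, p1, p2, k3] as OpenCV has them; the pictures are not rectified), "R" (3x3) and "t" (3): a world point X has camera coordinates R X + t. Camera axes: x right, y down, z forward; pixel columns grow to the right and rows downward; lengths in m; the calibration is good to about 2 mm. A picture is of the moment at which its call begins. There is no depth.
- r.finish_job(): hands the job in; it is judged then, once.
The state is a dict: "time_s": time; "joints": joint angles; "joint_velocities": joint speeds; "effort": joint torques, N m; "tcp_pos": TCP position; "ee_rot": TCP orientation; "wrist_force": force on the tool from outside, world axes, zero at the start; "moment": the same for the moment, N m; "gripper_width": opening from 0.0 (shut) to 1.0 (fully open); "gripper_force": force on a finger pad.
Only numpy, scipy, OpenCV 4.12 (cv2) and the standard library are available. Lean on these libraries where they do the work, as an engineer would, in place of code of your own. Each camera call takes 0.05 s, during which the arm holds its last target. There are 200 camera calls.

TASK

Close up the plywood delivery case of sugar roses. With the fingertips, push its clear sliding lid fully shut; then push the handle of the lid's steel bolt along its slot until the bolt is fully through the keeper, and push the handle over and down into the notch at the end of the slot so that it is locked. Push the handle rather than gripping it. Do not lift the case or shove it about, and leave the bottles, pots and cutter round it where they stand.

Things in the scene. Friction and masses are not known exactly. Their poses are not given: they have to be found in the camera images.
- case: Open-topped light plywood case, 200 x 260 mm, 72 mm high at its rails, about 3 kg, loose on rubber feet (skids at about 25 N). Origin: centre of its underside, on the worktop. z up; y: the direction in which the lid closes (the fixed +y end wall stops it); x: across, from the near long side to the far one, where the keeper stands.
- lid (a joint): How far the lid is open, m: 0 shut, else slid out past the case's -y end. A clear 5 mm plate in grooves along both long sides, upper face 64 mm above the worktop; a light wooden batten (158 mm in x, 56 mm in y, top at 76 mm) on its -y end carries the bolt. Slides at about 2 N, stays where left.
- lid_edge (a point): Middle of the lid's upright end face at its -y end, to be pushed towards the case's +y: 158 mm long in x, 59 to 76 mm above the worktop (this point at 67.5 mm). Under the part of the lid that sticks out there is nothing down to the worktop.
- bolt_axis (a point): Root of the bolt's handle on the bolt's axis; moves with lid and bolt. Axis along the case's x, 89 mm above the worktop, 28 mm from the lid's end face. The 10 mm bolt lies in a steel barrel, 22 mm thick, on the batten, from 34 mm behind to 52 mm ahead of this point when drawn back. Its slot is an L: 28 mm of travel along the top towards +x, then a notch down its +y side.
- knob_head (a point): Centre of the handle's rounded head, 14 mm thick, 22 mm long, 33 mm from the bolt's axis on an 8 mm stem that passes through the slot; the handle reaches 44 mm from the axis. Upright in the straight part of the slot, leaning to the case's +y in the notch.
- bolt (a joint): How far the bolt is shot along the case's +x, m: 0 drawn back, 0.028 fully shot, at the corner of the slot and through the keeper. Needs about 1.5 N, stays where left.
- knob (a joint): Turn of the handle about the bolt's axis, rad: 0 upright, 1.3 fully down in the notch towards the case's +y. The slot's sides hold it near 0 until the bolt is fully shot; once it is down the bolt cannot slide back. Needs about 1 N at its head, stays where left.
- keeper_gap (a point): Middle of the keeper, a steel staple on the case's far rail: two posts 13 mm apart in y, 10 mm long in x, top 99.5 mm above the worktop, which the bolt's round end enters. With the lid not shut the bolt strikes a post or passes beside it.
- paint_gold: Bystander: small open gold paint bottle, 35 mm wide, 58 mm high, standing near the case; origin at the centre of its underside.
- pot_white: Bystander: small round pot with white lid, 38 mm wide, 31 mm high, standing near the case; origin at the centre of its underside.
- paint_ruby: Bystander: small dark red paint bottle with a black cap, 35 mm wide, 63 mm high, beyond the case's +y end; origin at the centre of its underside.
- pot_black: Bystander: small round pot with black lid, 38 mm wide, 31 mm high, behind the case; origin at the centre of its underside.
- cutter: Bystander: pink blossom-shaped cutter ring, 44 mm wide, 20 mm high, off the case's -y end; origin at the centre of its underside.

How it is judged:
By the outcome, as a careful person would: the job done as asked, in the order asked, and still so for the second after the job is handed in, with the robot touching nothing.
It also fails if it takes over 58 s, if anything falls off the work surface, if the arm or the gripper's body presses on something with over 40 N, if the wrist force passes 120 N, or if a joint passes its speed limit or range.

## Working session

There is one attempt and no reset: what is moved stays moved. The work goes in short steps, Python scripts to look and compute and a tool call to move; the robot and the scene stay as the last step left them, time stands still between calls to the robot, and variables do not carry over. Pictures are saved under pics/ and viewed, at most 10 in all, crops included, and the job is handed in when it is done.

Besides the shell and the picture viewer there is one more tool, called after "Emit:" in YAML: its name, and indented under it one key for each argument. servo_tool: Moves the arm, as the interface text tells. Its arguments: {"type":"object","properties":{"commands":{"type":"array","items":{"type":"array","items":{"type":"array","items":{"type":"number"}}}}},"required":["commands"]}

```bash
mkdir -p pics && ls && python3 - <<'E'
from station import r
import cv2,numpy as np,pickle
d={}
for n in("side","top"):
    c=r.capture(n);d[n]=c
    cv2.imwrite(f"pics/{n}0.png",cv2.resize(c["pixels"][:,:,::-1],None,fx=1.42,fy=1.42))
    print(n,c["camera_matrix"],c["dist"],(-np.array(c["R"]).T@c["t"]))
pickle.dump(d,open("c0.pkl","wb"))
s=r.sense();print(s)
E
```

```text
pics
side [[478.24871474   0.         273.3128556 ]
 [  0.         478.24871474 211.62952739]
 [  0.           0.           1.        ]] [-0.05783617  0.          0.          0.          0.        ] [ 0.55912515 -0.84902976  0.53790999]
top [[473.74763258   0.         271.74241751]
 [  0.         473.74763258 208.4286338 ]
 [  0.           0.           1.        ]] [-0.07927434  0.          0.          0.          0.        ] [0.44104994 0.0175958  0.9986451 ]
{'time_s': 0.1, 'joints': array([ 8.28268825e+01,  2.20874437e+01,  3.86379964e-01, -2.46488903e-02,
       -6.84103642e+01, -1.48168953e+01]), 'joint_velocities': array([-0.00183374, -0.12076661,  0.11258985,  0.09743376,  0.08961312,
       -0.05813827]), 'effort': array([-9.37885961e-04, -3.91687846e+01,  1.87936163e+01,  4.23193976e+00,
        1.34966007e-02, -7.61294541e-05]), 'tcp_pos': array([0.23379166, 0.5789806 , 0.19275092]), 'ee_rot': array([[ 9.27189743e-01, -3.74591473e-01, -6.39728378e-04],
       [-3.74592003e-01, -9.27187844e-01, -1.87958098e-03],
       [ 1.10926634e-04,  1.98236534e-03, -9.99998029e-01]]), 'wrist_force': array([-0.36167309, -0.44255133,  0.27314135]), 'moment': array([ 0.04567454,  0.0510665 , -0.00244785]), 'gripper_force': 0.0, 'gripper_width': 1.0008011826307905}
```

View pics/side0.png

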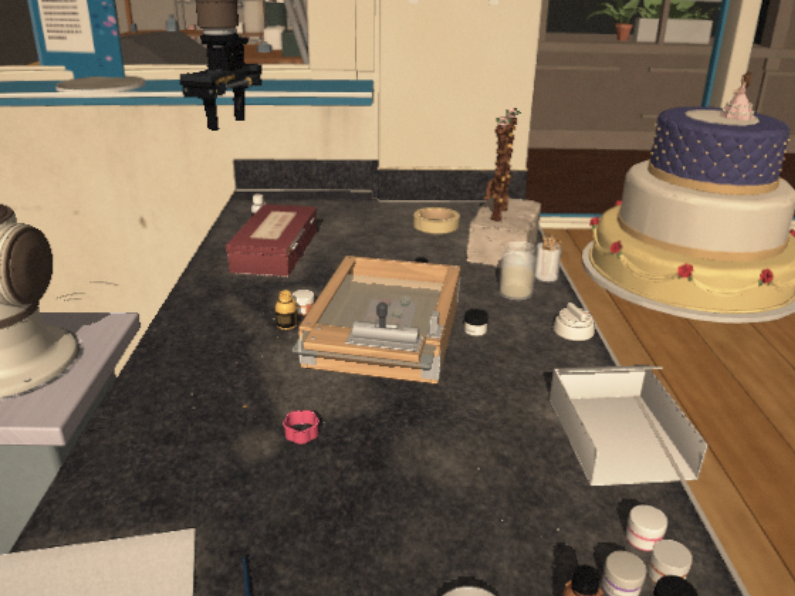

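View pics/top0.png

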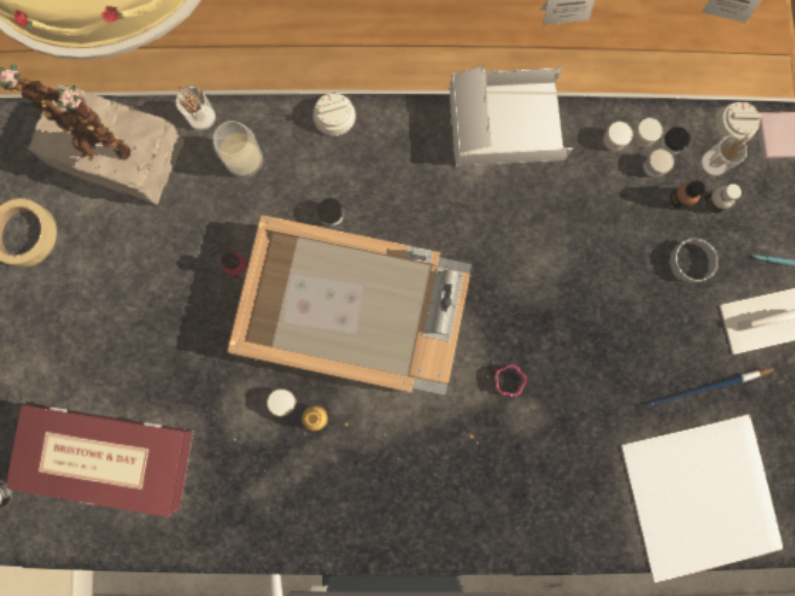

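Both views show the case, the lid partly open (batten and bolt at about (440,310) in the enlarged top view), and the handle upright at about (382,312) in side and (447,297) in top. Next I'll crop to read the corners.

```bash
python3 - <<'E'
import pickle,cv2
d=pickle.load(open("c0.pkl","rb"))
def crop(n,x0,y0,x1,y1,f):
    im=cv2.resize(d[n]["pixels"][y0:y1,x0:x1,::-1],None,fx=f,fy=f,interpolation=cv2.INTER_CUBIC)
    for k in range(x0,x1,20): cv2.putText(im,str(k),((k-x0)*f,8),0,.33,(0,255,255));cv2.line(im,((k-x0)*f,10),((k-x0)*f,16),(0,255,255),1)
    for k in range(y0,y1,20): cv2.putText(im,str(k),(0,(k-y0)*f+4),0,.33,(0,255,255));cv2.line(im,(24,(k-y0)*f),(30,(k-y0)*f),(0,255,255),1)
    cv2.imwrite(f"pics/{n}crop.png",im)
crop("top",150,145,340,285,4)
crop("side",195,170,345,275,5)
E
```

```text
(no output)
```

View pics/topcrop.png

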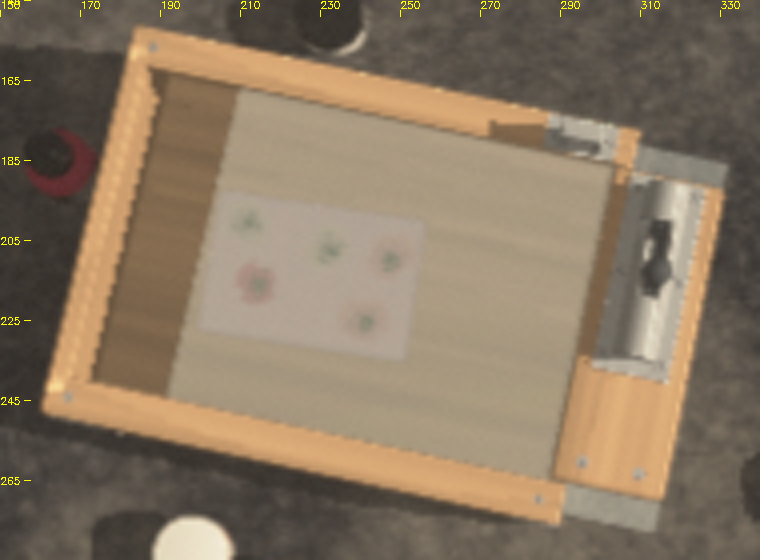

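View pics/sidecrop.png

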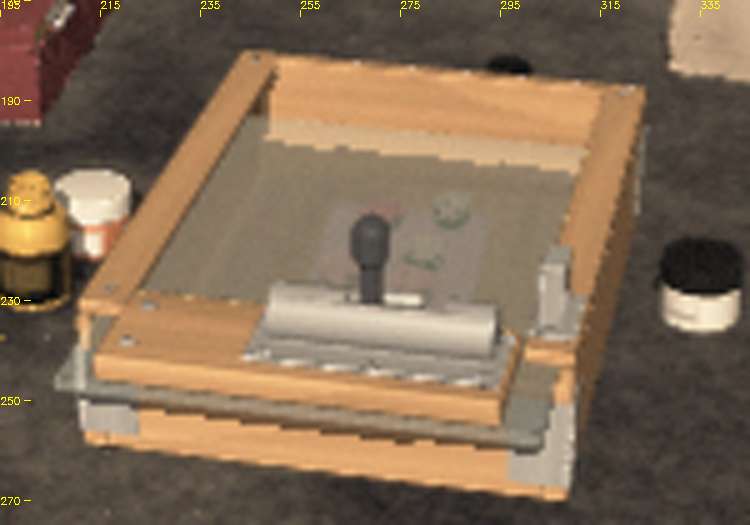

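The top crop shows the rail corners at (183.8,151.8), (160.5,247.8), (290,276) and (310,177.5), and the batten's end edge from (315.8,269.8) to (330.8,192.5). The knob head is near (313.8,213) in top and (269,218) in side.

```bash
cat > h.py <<'E'
import numpy as np,cv2
def ray(c,p):
    q=cv2.undistortPoints(np.array([[p]],float),c["camera_matrix"],np.array(c["dist"]))[0,0]
    R=np.array(c["R"]);return -R.T@np.array(c["t"]),R.T@np.array([q[0],q[1],1])
def onz(c,p,z):
    o,d=ray(c,p);return o+d*(z-o[2])/d[2]
def tri(c1,p1,c2,p2):
    a,u=ray(c1,p1);b,v=ray(c2,p2)
    s=np.linalg.lstsq(np.c_[u,-v],b-a,rcond=None)[0];P,Q=a+u*s[0],b+v*s[1]
    return (P+Q)/2,np.linalg.norm(P-Q)
E
python3 - <<'E'
import pickle
from h import *
np.set_printoptions(precision=4,suppress=True)
d=pickle.load(open("c0.pkl","rb"));T,S=d["top"],d["side"]
A=[onz(T,p,.072) for p in[(183.75,151.75),(160.5,247.75),(290,276),(310,177.5)]]
B=[onz(S,(195+x/5,170+y/5),.072) for x,y in[(645,88),(243,52),(78,297),(575,345)]]
for a,b in zip(A,B):print("corner",a,b)
for q in(A,B):
  A_=np.array(q);print("len",np.linalg.norm(A_-np.roll(A_,1,0),axis=1)); v=(A_[0]+A_[1]-A_[2]-A_[3]);print("yaw of +y",np.degrees(np.arctan2(v[1],v[0])),np.degrees([np.arctan2(*(A_[0]-A_[1])[[1,0]]),np.arctan2(*(A_[3]-A_[2])[[1,0]])]),A_.mean(0))
tr=[tri(T,t,S,(195+s[0]/5,170+s[1]/5)) for t,s in[((183.75,151.75),(645,88)),((160.5,247.75),(243,52)),((290,276),(78,297)),((310,177.5),(575,345)),((315.75,269.75),(95,362)),((330.75,192.5),(502,402)),((313.7,213),(370,240))]]
for t in tr:print("tri",t)
for t in[(315.75,269.75),(330.75,192.5)]:print("batten",onz(T,t,.076))
for nm,t,s,z in[("gold",(222,294),(222,230),0.05),("potw",(198,283),(215,215),.031),("cutter",(359.5,268),(212,301),.01)]:print(nm,onz(T,t,z),onz(S,s,z))
E
```

```text
corner [0.691  0.1952 0.072 ] [0.6924 0.1934 0.072 ]
corner [0.4972 0.2351 0.072 ] [0.4985 0.2333 0.072 ]
corner [ 0.4436 -0.0187  0.072 ] [ 0.4446 -0.0146  0.072 ]
corner [ 0.6386 -0.0591  0.072 ] [ 0.6405 -0.0503  0.072 ]
len [0.2596 0.1978 0.2595 0.1992]
yaw of +y 78.21850733304848 [-11.6554 -11.6945] [0.5676 0.0881 0.072 ]
len [0.2491 0.198  0.2537 0.1991]
yaw of +y 77.86401896635202 [-11.636  -10.3175] [0.569  0.0905 0.072 ]
tri (array([0.692 , 0.1954, 0.0709]), np.float64(0.0014023485264331816))
tri (array([0.4978, 0.2354, 0.071 ]), np.float64(0.001134597958285275))
tri (array([ 0.4444, -0.0185,  0.0741]), np.float64(0.0016167950489669152))
tri (array([ 0.6386, -0.0587,  0.0767]), np.float64(0.0020769491521677387))
tri (array([ 0.4564, -0.0686,  0.0739]), np.float64(0.0013995101001922747))
tri (array([ 0.6087, -0.0996,  0.0762]), np.float64(0.0022100113459571215))
tri (array([ 0.5605, -0.0612,  0.123 ]), np.float64(0.0008254033786389491))
batten [ 0.4557 -0.0685  0.076 ]
batten [ 0.6076 -0.0997  0.076 ]
gold [0.4077 0.1149 0.05  ] [0.4633 0.0225 0.05  ]
potw [0.4287 0.1659 0.031 ] [0.4372 0.1268 0.031 ]
cutter [ 0.4604 -0.1658  0.01  ] [ 0.4604 -0.1647  0.01  ]
```

```bash
cat > go.py <<'E'
# usage: go.py x y z(mm, tip centre in case frame) tilt_deg -> shift and turn in tool axes
import sys,numpy as np
from scipy.spatial.transform import Rotation as Ro
from station import r
np.set_printoptions(precision=3,suppress=True)
a=np.radians(-11.68);X=np.array([np.cos(a),np.sin(a),0]);Y=np.array([-X[1],X[0],0]);Z=np.array([0,0,1.]);O=np.array([.568,.088,0])
s=r.sense();R=np.array(s["ee_rot"]);p=s["tcp_pos"];tip=p+.011*R[:,2]-O
print("t",s["time_s"],"tip case mm",1e3*np.array([tip@X,tip@Y,tip@Z]),"F case",np.array([s["wrist_force"]@v for v in(X,Y,Z)]),"w",s["gripper_width"])
if len(sys.argv)>4:
    x,y,z,t=map(float,sys.argv[1:5]);t=np.radians(t)
    zt=np.sin(t)*Y-np.cos(t)*Z;yt=-X;G=np.c_[np.cross(yt,zt),yt,zt]
    tgt=O+(x*X+y*Y+z*Z)/1e3-.011*zt
    print("shift",1e3*R.T@(tgt-p),"turn",Ro.from_matrix(R.T@G).as_rotvec(),"dist",1e3*np.linalg.norm(tgt-p))
E
python3 go.py 0 -205 160 20
```

```text
t 0.1 tip case mm [-426.688  413.133  181.751] F case [-0.265 -0.507  0.273] w 1.0008011826307905
shift [531.185 535.38   23.535] turn [ 0.244 -0.292  1.375] dist 754.548610960363
```

Emit:
servo_tool:
  commands:
    - [[1,34,34,1,0.02,-0.02,0.1],[1,68,68,2,0.04,-0.05,0.22],[1,102,102,3,0.06,-0.07,0.34],[1,136,136,4,0.08,-0.1,0.46],[1,168,170,5,0.1,-0.12,0.57]]

```text
time_s: 0.6
tcp_pos: [0.3264, 0.3568, 0.1884]
ee_rot: [[0.572, -0.82, -0.032], [-0.808, -0.569, 0.151], [-0.142, -0.061, -0.988]]
wrist_force: [1.5, 0.2, 1.2]
gripper_width: 0.63
gripper_force: 0.0
```

```bash
python3 go.py 0 -205 160 20
```

```text
t 0.6 tip case mm [-291.706  215.916  177.572] F case [1.454 0.535 1.174] w 0.6298725175482024
shift [499.008 107.052 -59.9  ] turn [ 0.142 -0.17   0.801] dist 513.8650223489691
```

Emit:
servo_tool:
  commands:
    - [[1,46,9,-5,0.02,-0.02,0.1],[1,92,19,-10,0.04,-0.05,0.22],[1,138,29,-16,0.06,-0.07,0.34],[1,184,39,-22,0.08,-0.1,0.46],[1,230,49,-27,0.1,-0.12,0.57]]

```text
time_s: 1.1
tcp_pos: [0.4195, 0.1397, 0.1803]
ee_rot: [[0.038, -0.999, 0.025], [-0.956, -0.029, 0.292], [-0.291, -0.035, -0.956]]
wrist_force: [0.8, 0.3, 0.5]
gripper_width: 0.173
gripper_force: 0.0
```

```bash
python3 go.py 0 -205 160 20
```

```text
t 1.1 tip case mm [-156.304   23.77   169.743] F case [0.707 0.442 0.54 ] w 0.17344262312684555
shift [251.779 -98.487 -62.556] turn [ 0.04  -0.05   0.232] dist 277.4983862907337
```

Emit:
servo_tool:
  commands:
    - [[1,40,-15,-10,0.01,-0.01,0.05],[1,85,-32,-20,0.02,-0.02,0.1],[1,130,-50,-31,0.03,-0.03,0.15],[1,175,-68,-42,0.04,-0.05,0.2],[1,215,-84,-53,0.04,-0.05,0.23]]

```text
time_s: 1.6
tcp_pos: [0.5109, -0.0793, 0.1709]
ee_rot: [[-0.188, -0.98, 0.067], [-0.921, 0.2, 0.335], [-0.342, 0.001, -0.94]]
wrist_force: [0.9, 0.8, 0.3]
gripper_width: 0.006
gripper_force: 0.0
```

```bash
python3 go.py 0 -205 62 20
```

```text
t 1.6 tip case mm [ -22.042 -171.604  160.556] F case [0.692 0.968 0.265] w 0.005773865046742641
shift [ 65.098 -22.044  81.182] turn [ 0.002 -0.001  0.002] dist 106.36849855747616
```

Emit:
servo_tool:
  commands:
    - [[1,35,-22,-12,0,0,0],[1,40,-22,0,0,0,0],[1,50,-22,40,0,0,0],[1,65,-22,81,0,0,0],[1,65,-22,81,0,0,0]]

```text
time_s: 2.1
tcp_pos: [0.5206, -0.1119, 0.0672]
ee_rot: [[-0.191, -0.98, 0.054], [-0.92, 0.198, 0.338], [-0.342, 0.014, -0.94]]
wrist_force: [-0.6, 0.4, 0.0]
gripper_width: 0.005
gripper_force: 0.0
```

```bash
python3 go.py 0 -185 62 20
```

```text
t 2.1 tip case mm [  -6.12  -201.573   56.887] F case [-0.663  0.246  0.044] w 0.004728236631569409
shift [-17.326  -5.959   0.775] turn [ 0.015  0.    -0.   ] dist 18.33874212708737
```

Emit:
servo_tool:
  commands:
    - [[1,-10,-4,0,0.01,0,0],[1,-20,-6,4,0.01,0,0],[1,-30,-6,7,0.01,0,0],[1,-40,-6,10,0.01,0,0],[1,-48,-6,13,0.01,0,0]]

```text
time_s: 2.6
tcp_pos: [0.5422, -0.0651, 0.0787]
ee_rot: [[-0.183, -0.98, 0.079], [-0.922, 0.199, 0.332], [-0.341, -0.012, -0.94]]
wrist_force: [-0.2, -0.0, 0.5]
gripper_width: 0.005
gripper_force: 0.0
```

```bash
python3 go.py 0 -142 62 20
```

```text
t 2.6 tip case mm [   5.841 -151.389   68.331] F case [-0.169 -0.077  0.546] w 0.00510666737227142
shift [-6.7    5.772  9.098] turn [-0.01  -0.001  0.008] dist 12.687515448018504
```

Emit:
servo_tool:
  commands:
    - [[1,0,0,0,0,0,0],[1,0,0,0,0,0,0],[1,0,0,0,0,0,0],[1,0,0,0,0,0,0],[1,0,0,0,0,0,0]]

```text
time_s: 3.1
tcp_pos: [0.5414, -0.0668, 0.0772]
ee_rot: [[-0.185, -0.98, 0.077], [-0.922, 0.2, 0.332], [-0.341, -0.009, -0.94]]
wrist_force: [0.6, -1.0, 0.1]
gripper_width: 0.006
gripper_force: 0.0
```

```bash
python3 go.py 0 -142 62 20; python3 - <<'E'
from station import r
import cv2
c=r.capture("side");cv2.imwrite("pics/s1.png",cv2.resize(c["pixels"][130:290,175:375,::-1],None,fx=3.5,fy=3.5))
E
```

```text
t 3.1 tip case mm [   5.421 -153.229   66.874] F case [ 0.745 -0.819  0.05 ] w 0.006074701059528789
shift [-8.909  5.354  8.366] turn [-0.008 -0.001  0.005] dist 13.342477005573306
```

View pics/s1.png

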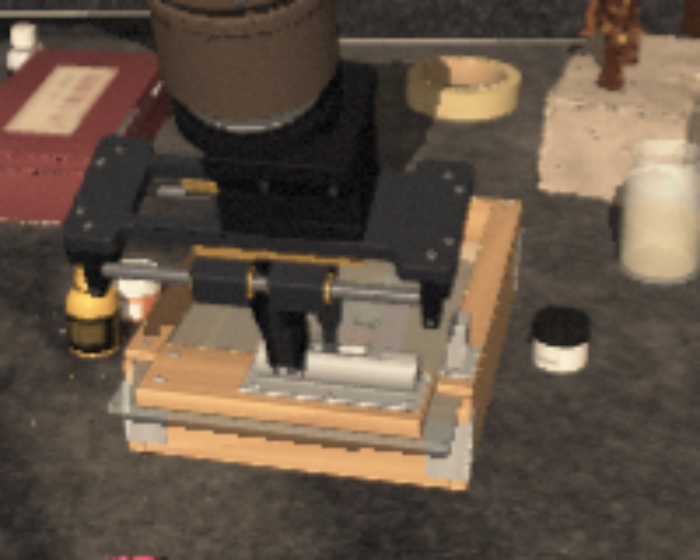

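The fingertips show at about (285,370) in the crop, over the batten just left of the barrel. The lid looks unmoved. I'll project the measured tip into the picture to check.

```bash
python3 - <<'E'
from station import r
import cv2,numpy as np
s=r.sense();R=np.array(s["ee_rot"]);p=s["tcp_pos"]
for n in("side","top"):
    c=r.capture(n)
    pts=np.array([p,p+.011*R[:,2],p+.011*R[:,2]-.0095*R[:,0],p+.011*R[:,2]-.0095*R[:,0]+.015*R[:,1],p+.011*R[:,2]-.0095*R[:,0]-.015*R[:,1], p-.06*R[:,2]])
    q=cv2.projectPoints(pts,cv2.Rodrigues(np.array(c["R"]))[0],np.array(c["t"]),c["camera_matrix"],np.array(c["dist"]))[0][:,0]
    print(n,q.round(1).tolist())
    im=cv2.resize(c["pixels"][:,:,::-1],None,fx=3.5,fy=3.5,interpolation=cv2.INTER_CUBIC)
    for i,(u,v) in enumerate(q): cv2.circle(im,(int(u*3.5+1.7),int(v*3.5+1.7)),3,((0,255,0),(0,0,255),(255,0,0),(255,0,0),(255,0,0),(0,255,255))[i],-1)
    u,v=(q[1]*3.5).astype(int);cv2.imwrite(f"pics/{n}2.png",im[max(v-200,0):v+200,max(u-200,0):u+200]); 
a,b=cv2.imread("pics/side2.png"),cv2.imread("pics/top2.png");cv2.imwrite("pics/both2.png",np.hstack([a,b]))
E
```

```text
side [[258.5, 240.7], [259.0, 244.4], [260.0, 240.7], [252.5, 239.9], [267.7, 241.4], [255.6, 219.3]]
top [[314.6, 225.6], [312.2, 225.8], [307.9, 224.7], [306.5, 232.1], [309.4, 217.3], [328.2, 224.8]]
```

View pics/both2.png

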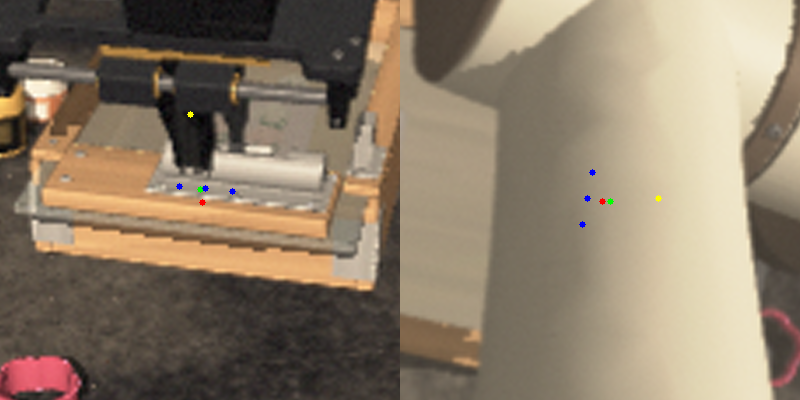

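```bash
python3 - <<'E'
import pickle,cv2,numpy as np
c=pickle.load(open("c0.pkl","rb"))["side"]
p=np.array([.23379,.57898,.19275]);R=np.array([[.92719,-.37459,-.0006],[-.37459,-.92719,-.0019],[.0001,.002,-1]])
for dz in(.011,-.008,-.059):
  pts=np.array([p+dz*R[:,2]+s*R[:,1] for s in(-.0585,-.0435,0,.0435,.0585)])
  print(dz,cv2.projectPoints(pts,cv2.Rodrigues(np.array(c["R"]))[0],np.array(c["t"]),c["camera_matrix"],np.array(c["dist"]))[0][:,0].round(1).tolist())
cv2.imwrite("pics/start.png",cv2.resize(c["pixels"][0:110,100:220,::-1],None,fx=5,fy=5))
E
python3 go.py
```

```text
0.011 [[171.3, 96.7], [168.6, 97.8], [160.7, 100.9], [152.4, 104.3], [149.4, 105.5]]
-0.008 [[170.8, 90.6], [168.1, 91.6], [160.1, 94.7], [151.7, 97.9], [148.7, 99.0]]
-0.059 [[169.5, 73.9], [166.8, 74.8], [158.6, 77.4], [150.0, 80.2], [147.0, 81.2]]
t 3.25 tip case mm [   5.411 -153.1     66.904] F case [-0.508  0.329 -0.061] w 0.0021555954640989487
```

View pics/start.png

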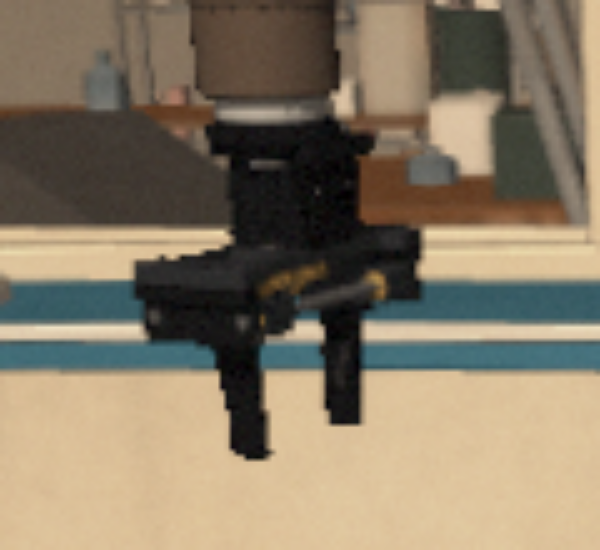

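Reported and pictured fingertips disagree. At the start the pictured tips are about 13 px higher than projected, and now the reported tip sits "inside" the batten with no force on it. I'll back off to a clear, tilted pose that both cameras can see and measure the hand's offset.

```bash
python3 go.py 0 -300 120 40; python3 - <<'E'
import pickle
from h import *
d=pickle.load(open("c0.pkl","rb"));T,S=d["top"],d["side"]
for t,s in[((20,408),(317,207)),((192,430),(290,246)),((168,515),(231,243)),((8,483),(263,207))]:
    print(tri(T,np.array(t)/1.42,S,np.array(s)/1.42))
E
```

```text
t 3.25 tip case mm [   5.411 -153.1     66.904] F case [-0.508  0.329 -0.061] w 0.0021555954640989487
shift [123.746   5.172 -99.369] turn [-0.007 -0.35   0.007] dist 158.78916014232084
(array([0.41862434, 0.53659715, 0.05531638]), np.float64(0.005754895040313539))
(array([0.39274718, 0.28217547, 0.07003954]), np.float64(0.0056572815607259744))
(array([0.27814757, 0.31406275, 0.06246059]), np.float64(0.007932001936417308))
(array([0.30668015, 0.54996781, 0.05023857]), np.float64(0.006800223012181821))
```

Emit:
servo_tool:
  commands:
    - [[1,0,0,-35,0,0,0],[1,35,2,-60,0,-0.08,0],[1,65,4,-75,0,-0.17,0],[1,95,5,-90,0,-0.26,0],[1,124,5,-99,0,-0.35,0]]

```text
time_s: 3.75
tcp_pos: [0.5064, -0.2146, 0.1296]
ee_rot: [[-0.144, -0.98, 0.139], [-0.751, 0.2, 0.629], [-0.644, -0.014, -0.765]]
wrist_force: [0.8, -0.2, 0.4]
gripper_width: 0.007
gripper_force: 0.0
```

Emit:
servo_tool:
  commands:
    - [[1,0,0,0,0,0,0],[1,0,0,0,0,0,0],[1,0,0,0,0,0,0],[1,0,0,0,0,0,0],[1,0,0,0,0,0,0]]

```text
time_s: 4.25
tcp_pos: [0.5065, -0.2112, 0.1289]
ee_rot: [[-0.144, -0.98, 0.135], [-0.753, 0.197, 0.628], [-0.642, -0.011, -0.766]]
wrist_force: [-0.5, -0.1, -0.5]
gripper_width: 0.006
gripper_force: 0.0
```

```bash
python3 go.py; cat > look.py <<'E'
import sys,cv2,numpy as np,pickle
from station import r
s=r.sense();R=np.array(s["ee_rot"]);p=s["tcp_pos"];ims=[];d={"s":s}
for n in("side","top"):
    c=r.capture(n);d[n]=c
    e=p+.011*R[:,2]
    pts=np.array([e,e-.0095*R[:,0],e+.0095*R[:,0]])
    q=cv2.projectPoints(pts,cv2.Rodrigues(np.array(c["R"]))[0],np.array(c["t"]),c["camera_matrix"],np.array(c["dist"]))[0][:,0]
    u0,v0=[int(k) for k in (q[0]-50).round()];u0=min(max(u0,0),460);v0=min(max(v0,0),320)
    im=cv2.resize(c["pixels"][v0:v0+100,u0:u0+100,::-1],None,fx=4,fy=4,interpolation=cv2.INTER_CUBIC)
    for u,v in q: cv2.circle(im,(int((u-u0)*4+2),int((v-v0)*4+2)),2,(0,0,255),-1)
    print(n,"origin",u0,v0,q.round(1).tolist());ims.append(im)
cv2.imwrite(f"pics/{sys.argv[1]}.png",np.hstack(ims));pickle.dump(d,open(sys.argv[1]+".pkl","wb"))
E
python3 look.py cal
```

```text
t 4.25 tip case mm [   0.447 -298.368  120.449] F case [-0.465 -0.168 -0.505] w 0.0056788736678544975
side origin 186 211 [[235.8, 261.0], [236.8, 255.3], [234.7, 266.7]]
top origin 340 191 [[390.3, 241.1], [387.3, 240.1], [393.3, 242.1]]
```

View pics/cal.png

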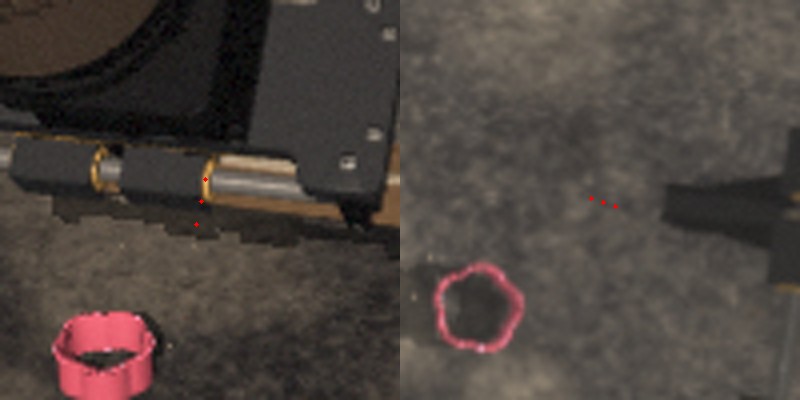

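The top crop shows the real tips at about (406.3, 243.5), against a projection of (390.3, 241.1). So the tips are set well back along the tool axis, and I'll solve for that offset.

```bash
python3 - <<'E'
import pickle,numpy as np,cv2
from scipy.optimize import least_squares
d=pickle.load(open("cal.pkl","rb"));d0=pickle.load(open("c0.pkl","rb"))
def pr(c,X):return cv2.projectPoints(np.array([X]),cv2.Rodrigues(np.array(c["R"]))[0],np.array(c["t"]),c["camera_matrix"],np.array(c["dist"]))[0][0,0]
p0=np.array([.23379,.57898,.19275]);R0=np.array([[.92719,-.37459,-.0006],[-.37459,-.92719,-.0019],[.0001,.002,-1]])
R=np.array(d["s"]["ee_rot"]);p=d["s"]["tcp_pos"]
g=d["top"]["pixels"][180:300,395:450].astype(int).sum(2)
for v in range(232,256,2):print(v,g[v-180,5:25:1])
def f(o):
    # end-face centre; top: (406.5,243.5). start/side: finger tips' end centres (s=+-.051)
    return np.r_[pr(d["top"],p+R@o)-[406.5,243.5],pr(d0["side"],p0+R0@(o+[0,.051,0]))-[150,91],pr(d0["side"],p0+R0@(o-[0,.051,0]))-[169,83.8]]
s=least_squares(f,[0,0,0],x_scale=.01);print(s.x*1e3,s.fun)
E
```

```text
232 [257 242 221 203 187 196 207 223 226 222 212 209 211 208 210 228 261 250
 232 220]
234 [244 238 220 210 207 214 213 202 208 207 211 212 210 223 205 204 202 198
 204 203]
236 [264 234 215 217 207 203 203 189 183 191 214 221 218 187 169 175 164 169
 172 166]
238 [258 248 226 220 207 195 154 122 119 113 113 112 116 115 112 114 123 115
 126 110]
240 [238 233 227 219 205 188 156 129 125 138 129 131 128 137 127 126 129 124
 134 126]
242 [240 223 208 207 200 187 151 133 130 137 133 132 133 132 130 135 133 134
 131 122]
244 [222 224 229 244 245 180 127 124 124 124 120 125 125 131 138 127 130 133
 132 133]
246 [245 241 233 241 222 188 160 141 122 114 109 111 111 113 107 116 110 115
 112 122]
248 [250 250 240 242 237 225 227 215 206 198 177 144 146 131 129 127 125 116
 118 118]
250 [221 233 254 249 220 202 207 216 226 232 224 203 221 209 195 209 203 207
 216 192]
252 [227 241 262 253 244 232 234 236 232 225 214 203 199 199 208 228 236 216
 200 196]
254 [257 264 268 267 262 258 246 222 221 229 233 227 231 242 244 243 223 213
 218 226]
[ -0.74261026   0.74089625 -27.79836639] [ 1.07214771 -0.43141716 -0.78756184  0.65783981 -0.38133833  0.88738672]
```

The fingertips are really about 28–30 mm behind the reported TCP. I'll use that and confirm it by contact.

```bash
sed -i 's/\.011\*R\[:,2\]/L*R[:,2]/; s/\.011\*zt/L*zt/; s/^a=/L=-.030;a=/' go.py && python3 go.py 0 -208 63 20
```

```text
t 4.35 tip case mm [   0.205 -325.055  151.705] F case [-0.069 -0.724  0.285] w 0.005760190114093231
shift [-22.504   0.862 141.367] turn [-0.007  0.348  0.009] dist 143.14985390221628
```

Emit:
servo_tool:
  commands:
    - [[1,-4,0,28,0,0.08,0],[1,-9,0,56,0,0.17,0],[1,-14,0,85,0,0.26,0],[1,-19,0,115,0,0.35,0],[1,-22,1,141,0,0.35,0]]

```text
time_s: 4.85
tcp_pos: [0.528, -0.1036, 0.035]
ee_rot: [[-0.178, -0.981, 0.077], [-0.924, 0.194, 0.331], [-0.339, -0.012, -0.941]]
wrist_force: [0.1, 0.6, 0.2]
gripper_width: 0.007
gripper_force: 0.0
```

Emit:
servo_tool:
  commands:
    - [[1,0,0,0,0,0,0],[1,0,0,0,0,0,0],[1,0,0,0,0,0,0],[1,0,0,0,0,0,0],[1,0,0,0,0,0,0]]

```text
time_s: 5.35
tcp_pos: [0.5278, -0.1084, 0.0347]
ee_rot: [[-0.186, -0.979, 0.079], [-0.922, 0.202, 0.332], [-0.341, -0.011, -0.94]]
wrist_force: [-0.3, -0.4, 0.7]
gripper_width: 0.004
gripper_force: 0.0
```

```bash
python3 go.py 0 -175 63 20; python3 - <<'E'
from station import r
import cv2
c=r.capture("side");cv2.imwrite("pics/s3.png",cv2.resize(c["pixels"][180:280,190:330,::-1],None,fx=5,fy=5,interpolation=cv2.INTER_CUBIC))
E
```

```text
t 5.35 tip case mm [   0.095 -210.726   62.911] F case [-0.264 -0.415  0.703] w 0.0044282657098999555
shift [-33.65    0.359  12.096] turn [-0.01  -0.001  0.005] dist 35.75954141532572
```

View pics/s3.png

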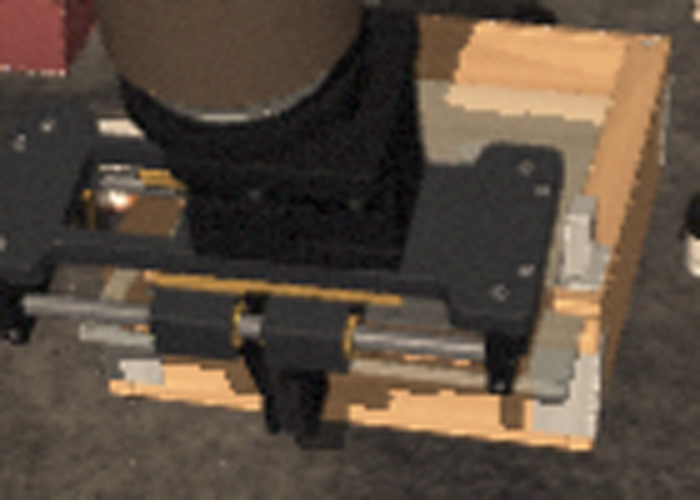

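The fingers now stand in front of the lid's end face, with tips at about (249,267) px. I'll push.

Emit:
servo_tool:
  commands:
    - [[1,-6,0,2,0,0,0],[1,-13,0,5,0,0,0],[1,-20,0,7,0,0,0],[1,-27,0,10,0,0,0],[1,-34,0,12,0,0,0]]

```text
time_s: 5.9
tcp_pos: [0.5348, -0.0716, 0.0345]
ee_rot: [[-0.184, -0.98, 0.077], [-0.922, 0.199, 0.332], [-0.34, -0.01, -0.94]]
wrist_force: [-0.4, -2.9, -1.0]
gripper_width: 0.006
gripper_force: 1.2
```

Emit:
servo_tool:
  commands:
    - [[1,-3,0,1,0,0,0],[1,-6,0,2,0,0,0],[1,-9,0,3,0,0,0],[1,-12,0,4,0,0,0],[1,-15,0,5,0,0,0]]

```text
time_s: 6.4
tcp_pos: [0.5379, -0.0564, 0.0347]
ee_rot: [[-0.185, -0.98, 0.077], [-0.922, 0.2, 0.332], [-0.341, -0.01, -0.94]]
wrist_force: [-0.5, -1.6, -1.1]
gripper_width: 0.004
gripper_force: 1.1
```

```bash
python3 go.py 0 -139 63 20
```

```text
t 6.4 tip case mm [  -0.505 -157.777   62.947] F case [-0.163 -1.681 -1.108] w 0.003813322143360436
shift [-17.707  -0.302   6.353] turn [-0.008 -0.001  0.005] dist 18.814994975020607
```

Contact is confirmed, with about 2 N sliding friction. I'll keep pushing.

Emit:
servo_tool:
  commands:
    - [[1,-3,0,1,0,0,0],[1,-5,0,2,0,0,0],[1,-8,0,3,0,0,0],[1,-11,0,4,0,0,0],[1,-13,0,5,0,0,0]]

```text
time_s: 6.9
tcp_pos: [0.5407, -0.0426, 0.0347]
ee_rot: [[-0.184, -0.98, 0.077], [-0.922, 0.2, 0.332], [-0.341, -0.01, -0.94]]
wrist_force: [0.4, -2.3, -0.8]
gripper_width: 0.006
gripper_force: 1.1
```

Emit:
servo_tool:
  commands:
    - [[1,-1,0,0.4,0,0,0],[1,-2,0,0.7,0,0,0],[1,-3,0,1,0,0,0],[1,-3,0,1,0,0,0],[1,-3,0,1,0,0,0]]

```text
time_s: 7.4
tcp_pos: [0.5413, -0.0396, 0.0348]
ee_rot: [[-0.185, -0.98, 0.077], [-0.922, 0.2, 0.332], [-0.341, -0.01, -0.94]]
wrist_force: [-0.4, -1.7, -0.9]
gripper_width: 0.004
gripper_force: 0.6
```

```bash
python3 go.py 0 -139 63 20
```

```text
t 7.4 tip case mm [  -0.54  -140.64    62.968] F case [-0.    -1.769 -0.852] w 0.003920038934321181
shift [-1.577 -0.297  0.533] turn [-0.008 -0.001  0.006] dist 1.6910345164790084
```

Now 1 mm at a time until the stop.

Emit:
servo_tool:
  commands:
    - [[1,-0.5,0,0.2,0,0,0],[1,-1,0,0.3,0,0,0],[1,-1.5,0,0.5,0,0,0],[1,-2,0,0.7,0,0,0],[1,-2,0,0.7,0,0,0]]

```text
time_s: 7.9
tcp_pos: [0.5417, -0.0378, 0.0348]
ee_rot: [[-0.185, -0.98, 0.077], [-0.922, 0.2, 0.332], [-0.341, -0.01, -0.94]]
wrist_force: [-0.1, -1.5, -0.3]
gripper_width: 0.006
gripper_force: 1.3
```

Emit:
servo_tool:
  commands:
    - [[1,-0.4,0,0.1,0,0,0],[1,-0.8,0,0.3,0,0,0],[1,-1.2,0,0.4,0,0,0],[1,-1.5,0,0.5,0,0,0],[1,-1.5,0,0.5,0,0,0]]

```text
time_s: 8.4
tcp_pos: [0.5418, -0.0375, 0.0347]
ee_rot: [[-0.185, -0.98, 0.077], [-0.922, 0.2, 0.33], [-0.339, -0.01, -0.941]]
wrist_force: [-1.8, -7.5, -0.2]
gripper_width: 0.006
gripper_force: 3.6
```

Emit:
servo_tool:
  commands:
    - [[1,-0.5,0,0.2,0,0,0],[1,-0.8,0,0.3,0,0,0],[1,-0.8,0,0.3,0,0,0],[1,5,0,-2,0,0,0],[1,15,0,-10,0,0,0]]

```text
time_s: 8.9
tcp_pos: [0.5378, -0.0524, 0.0388]
ee_rot: [[-0.184, -0.98, 0.075], [-0.921, 0.199, 0.334], [-0.342, -0.008, -0.94]]
wrist_force: [0.2, 0.6, -0.2]
gripper_width: 0.006
gripper_force: 0.0
```

```bash
python3 go.py -25 -150 160 0
```

```text
t 8.9 tip case mm [  -1.34  -153.896   67.029] F case [ 0.093  0.584 -0.193] w 0.005582861059952595
shift [-25.351  23.159 -87.977] turn [-0.007  0.349  0.005] dist 94.43982465445467
```

Emit:
servo_tool:
  commands:
    - [[1,-5,4,-35,0,0,0],[1,-10,10,-60,0,0.08,0],[1,-18,16,-75,0,0.18,0],[1,-25,23,-88,0,0.28,0],[1,-25,23,-88,0,0.35,0]]

```text
time_s: 9.4
tcp_pos: [0.5146, -0.0542, 0.1334]
ee_rot: [[-0.199, -0.98, 0.014], [-0.98, 0.198, -0.006], [0.003, -0.015, -1.0]]
wrist_force: [0.7, -0.0, 0.2]
gripper_width: 0.004
gripper_force: 0.0
```

```bash
python3 go.py -25 -102 112 0
```

```text
t 9.4 tip case mm [ -23.964 -149.936  163.366] F case [0.734 0.145 0.193] w 0.0038898378824902555
shift [-48.208   2.062  51.185] turn [-0.015 -0.003  0.004] dist 70.34323697535856
```

Emit:
servo_tool:
  commands:
    - [[1,-24,2,0,-0.015,0,0],[1,-48,2,0,-0.015,0,0],[1,-48,2,25,-0.015,0,0],[1,-48,2,51,-0.015,0,0],[1,-48,2,51,-0.015,0,0]]

```text
time_s: 9.9
tcp_pos: [0.5188, -0.008, 0.0762]
ee_rot: [[-0.201, -0.98, -0.013], [-0.98, 0.201, -0.002], [0.004, 0.013, -1.0]]
wrist_force: [0.3, -0.9, 0.5]
gripper_width: 0.005
gripper_force: 0.0
```

```bash
python3 go.py 0 -102 112 0;python3 look.py bolt
```

```text
t 9.9 tip case mm [ -28.368 -103.84   106.199] F case [ 0.495 -0.78   0.464] w 0.005081128924768594
shift [ -1.897 -28.68   -6.177] turn [ 0.013 -0.004  0.002] dist 29.39866179277289
side origin 198 181 [[247.8, 231.0], [249.0, 228.8], [246.7, 233.2]]
top origin 234 188 [[284.4, 237.7], [279.7, 236.7], [289.1, 238.6]]
```

View pics/bolt.png

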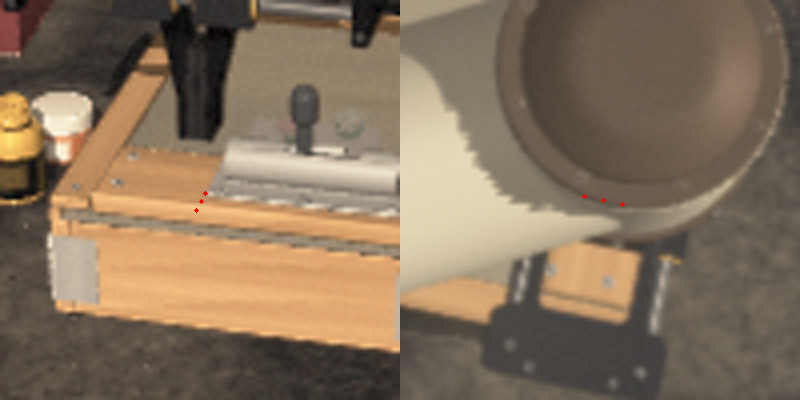

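The fingertips (200,137 in the crop) stand left of the handle (head at 303,103) at stem/head height, and the lid is flush with the case end. Now I'll push along +x.

Emit:
servo_tool:
  commands:
    - [[1,-2,-8,-5,0.01,0,0],[1,-2,-18,-5,0.01,0,0],[1,-2,-28,-5,0.01,0,0],[1,-2,-36,-5,0.01,0,0],[1,-2,-43,-5,0.01,0,0]]

```text
time_s: 10.5
tcp_pos: [0.5648, -0.0146, 0.0837]
ee_rot: [[-0.2, -0.98, 0.003], [-0.98, 0.2, -0.003], [0.002, -0.004, -1.0]]
wrist_force: [-1.7, -0.2, 2.2]
gripper_width: 0.004
gripper_force: 0.9
```

Emit:
servo_tool:
  commands:
    - [[1,0,-3,0,0,0,0],[1,0,-6,0,0,0,0],[1,0,-9,0,0,0,0],[1,0,-11,0,0,0,0],[1,0,-12,0,0,0,0]]

```text
time_s: 11.0
tcp_pos: [0.5759, -0.0168, 0.0836]
ee_rot: [[-0.2, -0.98, 0.003], [-0.98, 0.2, -0.003], [0.002, -0.004, -1.0]]
wrist_force: [-0.8, -1.0, 0.5]
gripper_width: 0.008
gripper_force: 0.8
```

```bash
python3 go.py 33 -102 111 0
```

```text
t 11.0 tip case mm [  28.862 -100.976  113.576] F case [-0.571 -1.144  0.452] w 0.00768880858459651
shift [ 0.955 -4.008  2.594] turn [-0.004 -0.002  0.003] dist 4.869141145631294
```

Emit:
servo_tool:
  commands:
    - [[1,0,-1,0,0,0,0],[1,0,-2,0,0,0,0],[1,0,-3,0,0,0,0],[1,0,-3,0,0,0,0],[1,0,-3,0,0,0,0]]

```text
time_s: 11.5
tcp_pos: [0.5782, -0.0173, 0.0836]
ee_rot: [[-0.2, -0.98, 0.002], [-0.98, 0.2, -0.003], [0.002, -0.003, -1.0]]
wrist_force: [-4.2, 1.2, 0.3]
gripper_width: 0.004
gripper_force: 2.1
```

Emit:
servo_tool:
  commands:
    - [[1,0,-0.7,0,0,0,0],[1,0,-1.4,0,0,0,0],[1,0,-2,0,0,0,0],[1,0,-2,0,0,0,0],[1,0,-2,0,0,0,0]]

```text
time_s: 12.0
tcp_pos: [0.5784, -0.0176, 0.0835]
ee_rot: [[-0.2, -0.98, -0.001], [-0.98, 0.2, -0.003], [0.003, 0.001, -1.0]]
wrist_force: [-9.3, 2.4, 3.0]
gripper_width: 0.004
gripper_force: 4.4
```

Stopped at about 28 mm of travel with 9 N: the bolt is fully shot. I'll back off, raise, and come round to the −y side of the handle.

Emit:
servo_tool:
  commands:
    - [[1,0,8,0,0,0,0],[1,0,12,-15,0,0,0],[1,10,12,-40,0,0,0],[1,32,0,-45,0,0,0],[1,32,-15,-45,0,0,0]]

```text
time_s: 12.5
tcp_pos: [0.5915, -0.0531, 0.1318]
ee_rot: [[-0.201, -0.98, 0.012], [-0.98, 0.201, -0.003], [0.0, -0.012, -1.0]]
wrist_force: [-0.3, 0.1, -0.3]
gripper_width: 0.003
gripper_force: 0.0
```

```bash
python3 go.py 50 -132 118 0
```

```text
t 12.5 tip case mm [  51.185 -133.461  161.809] F case [-0.279  0.049 -0.266] w 0.0025827015881318884
shift [-1.48   2.093 43.789] turn [-0.012 -0.     0.002] dist 43.86363287362655
```

Emit:
servo_tool:
  commands:
    - [[1,-1,2,20,0,0,0],[1,-1,2,43,-0.01,0,0],[1,-1,2,43,-0.01,0,0],[1,-6,2,43,-0.01,0,0],[1,-12,2,43,-0.01,0,0]]

```text
time_s: 13.0
tcp_pos: [0.5914, -0.0394, 0.0875]
ee_rot: [[-0.2, -0.98, -0.002], [-0.98, 0.2, -0.001], [0.001, 0.001, -1.0]]
wrist_force: [-0.4, 0.1, 0.6]
gripper_width: 0.003
gripper_force: 0.0
```

Emit:
servo_tool:
  commands:
    - [[1,-3,0,0,0,0,0],[1,-6,0,0,0,0,0],[1,-10,0,0,0,0,0],[1,-14,0,0,0,0,0],[1,-18,0,0,0,0,0]]

```text
time_s: 13.5
tcp_pos: [0.5935, -0.0219, 0.086]
ee_rot: [[-0.2, -0.98, -0.005], [-0.98, 0.2, -0.001], [0.002, 0.005, -1.0]]
wrist_force: [0.6, -1.0, 0.3]
gripper_width: 0.006
gripper_force: 0.5
```

```bash
python3 go.py 50 -90 112 0
```

```text
t 13.5 tip case mm [  47.39  -102.435  115.956] F case [ 0.839 -0.865  0.33 ] w 0.00584383228420384
shift [-12.498  -2.815   3.916] turn [ 0.005 -0.002  0.003] dist 13.395874725106912
```

Emit:
servo_tool:
  commands:
    - [[1,-3,-1,0.5,0,0,0],[1,-6,-2,1,0,0,0],[1,-9,-2,2.5,0,0,0],[1,-12,-2,4,0,0,0],[1,-12.5,-2,4,0,0,0]]

```text
time_s: 14.0
tcp_pos: [0.5979, -0.01, 0.0816]
ee_rot: [[-0.2, -0.98, -0.006], [-0.98, 0.2, -0.001], [0.002, 0.005, -1.0]]
wrist_force: [-0.1, -0.7, 0.7]
gripper_width: 0.005
gripper_force: 0.1
```

Emit:
servo_tool:
  commands:
    - [[1,-2,0,1.5,0,0,0],[1,-3.5,0,3,0,0,0],[1,-5,0,4.5,0,0,0],[1,-5.5,0,5.5,0,0,0],[1,-5.5,0,5.5,0,0,0]]

```text
time_s: 14.5
tcp_pos: [0.599, -0.0048, 0.0762]
ee_rot: [[-0.2, -0.98, -0.006], [-0.98, 0.2, -0.001], [0.002, 0.005, -1.0]]
wrist_force: [0.8, -0.3, -0.6]
gripper_width: 0.002
gripper_force: 0.1
```

```bash
python3 go.py 50 -84 104 0
```

```text
t 14.5 tip case mm [ 49.279 -84.594 106.22 ] F case [ 0.797 -0.115 -0.57 ] w 0.0021513637252548734
shift [-0.655 -0.893  2.214] turn [ 0.005 -0.002  0.003] dist 2.475690939233301
```

Emit:
servo_tool:
  commands:
    - [[1,-1,0,0.7,0,0,0],[1,-2,0,1.4,0,0,0],[1,-3,0,2,0,0,0],[1,-3,0,2.5,0,0,0],[1,-3,0,2.5,0,0,0]]

```text
time_s: 15.0
tcp_pos: [0.5994, -0.0027, 0.0744]
ee_rot: [[-0.2, -0.98, -0.006], [-0.98, 0.2, -0.002], [0.003, 0.005, -1.0]]
wrist_force: [-1.8, -3.8, 4.6]
gripper_width: 0.004
gripper_force: 2.6
```

Emit:
servo_tool:
  commands:
    - [[1,-1,0,0.6,0,0,0],[1,-2,0,1.2,0,0,0],[1,-3,0,1.8,0,0,0],[1,-3,0,2,0,0,0],[1,-3,0,2,0,0,0]]

```text
time_s: 15.5
tcp_pos: [0.5995, -0.0022, 0.0737]
ee_rot: [[-0.199, -0.98, -0.007], [-0.98, 0.2, -0.005], [0.007, 0.006, -1.0]]
wrist_force: [-3.7, -11.7, 11.3]
gripper_width: 0.008
gripper_force: 6.6
```

```bash
python3 go.py
```

```text
t 15.5 tip case mm [ 49.307 -81.703 103.733] F case [ -1.284 -12.18   11.259] w 0.007728836844183775
```

Hard stop at the pose expected for a 1.3 rad turn. I'll retreat up and away, then verify by colour mask.

Emit:
servo_tool:
  commands:
    - [[1,1,0,-4,0,0,0],[1,1,0,-25,0,0,0],[1,1,0,-60,0,0,0],[1,15,0,-85,0,0,0],[1,50,10,-95,0,0,0]]

```text
time_s: 16.0
tcp_pos: [0.584, -0.0439, 0.1693]
ee_rot: [[-0.196, -0.981, 0.001], [-0.981, 0.196, 0.001], [-0.001, -0.001, -1.0]]
wrist_force: [-0.2, -0.6, 0.0]
gripper_width: 0.006
gripper_force: 0.0
```

Emit:
servo_tool:
  commands:
    - [[1,40,10,0,0,0,0],[1,85,20,0,0,0,0],[1,130,30,0,0,0,0],[1,175,40,0,0,0,0],[1,215,50,0,0,0,0]]

```text
time_s: 16.5
tcp_pos: [0.4884, -0.2475, 0.1673]
ee_rot: [[-0.2, -0.98, -0.004], [-0.98, 0.2, 0.0], [0.001, 0.004, -1.0]]
wrist_force: [-0.4, -0.1, 1.1]
gripper_width: 0.005
gripper_force: 0.0
```

Emit:
servo_tool:
  commands:
    - [[1,20,10,0,0,0,0],[1,40,20,0,0,0,0],[1,60,30,0,0,0,0],[1,60,30,0,0,0,0],[1,60,30,0,0,0,0]]

```text
time_s: 17.0
tcp_pos: [0.4479, -0.2991, 0.1677]
ee_rot: [[-0.201, -0.98, -0.005], [-0.98, 0.201, -0.0], [0.001, 0.005, -1.0]]
wrist_force: [-0.9, 0.8, -0.5]
gripper_width: 0.006
gripper_force: 0.0
```

```bash
python3 - <<'E'
from station import r
import cv2,numpy as np,pickle
from h import *
np.set_printoptions(precision=4,suppress=True)
a=np.radians(-11.68);X=np.array([np.cos(a),np.sin(a),0]);Y=np.array([-X[1],X[0],0]);O=np.array([.568,.088,0])
d0=pickle.load(open("c0.pkl","rb"));C={}
def proj(c,P):return cv2.projectPoints(np.array([P]),cv2.Rodrigues(np.array(c["R"]))[0],np.array(c["t"]),c["camera_matrix"],np.array(c["dist"]))[0][0,0]
for n in("side","top"):
    c=C[n]=r.capture(n);P0=O+.051*X-.080*Y+[0,0,.1]
    u,v=proj(c,P0).astype(int);g=c["pixels"].astype(int);k=16
    m=(g.max(2)<95)[v-k:v+k,u-k:u+k].astype(np.uint8)
    print(n,"expected head",proj(c,O+.051*X-.070*Y+[0,0,.098]),"upright",proj(c,O+.051*X-.102*Y+[0,0,.122]),"win",u-k,v-k)
    for row in m:print("".join(".#"[q] for q in row))
    # bystander/case shift vs start
    ch=np.abs(g-d0[n]["pixels"].astype(int)).sum(2)>90
    nb,_,st,ce=cv2.connectedComponentsWithStats(ch.astype(np.uint8))
    print([(st[i,:5].tolist()) for i in range(1,nb) if st[i,4]>25])
E
python3 go.py
```

```text
side expected head [290.1869 212.8908] upright [287.7938 209.228 ] win 273 198
................................
................................
................................
................................
................................
................................
................................
................................
................................
................................
................#...............
..............#####.............
.............######.............
.............######.............
.............#...##.............
............##...##.............
............##..###.............
............######..............
.............####...............
.............###................
............####................
............###.................
............##..................
................................
................................
................................
................................
................................
.........................##.....
.........................####...
.........................#.....
[... 1226 characters left out ...]
.................###....
.........................##.....
........................###.....
........................###.....
........................###.....
........................###.....
........................##......
......................####......
[[161, 162, 171, 116, 6793], [369, 175, 20, 27, 200], [359, 175, 145, 245, 20585], [297, 187, 10, 27, 141], [0, 196, 43, 84, 1776], [473, 207, 87, 101, 4411], [39, 210, 52, 37, 674], [34, 227, 7, 8, 40], [63, 227, 16, 10, 58], [62, 237, 13, 10, 61], [56, 242, 5, 12, 33], [250, 273, 9, 11, 52], [224, 287, 7, 14, 71], [503, 291, 30, 14, 232]]
t 17.1 tip case mm [ -38.842 -402.93   197.779] F case [ 0.856 -0.047  0.957] w 0.0013610214864987508
```

```bash
python3 - <<'E'
from station import r
import cv2,numpy as np,pickle
d0=pickle.load(open("c0.pkl","rb"));C={n:r.capture(n)for n in("top","side")}
G=lambda c:cv2.cvtColor(c["pixels"],cv2.COLOR_RGB2GRAY)
for nm,n,u,v,w,h in[("+y far corner","top",172,142,30,30),("+y near corner","top",150,232,30,30),("near -y corner","top",272,256,16,22),("gold","top",208,280,28,28),("potw","top",184,270,28,26),("potb","top",220,136,28,26),("ruby","top",154,174,24,22),("cutter","top",346,254,28,28),("gold s","side",190,200,24,36)]:
    t=G(d0[n])[v:v+h,u:u+w];s=G(C[n])[v-8:v+h+8,u-8:u+w+8]
    q=cv2.matchTemplate(s,t,cv2.TM_CCOEFF_NORMED);_,m,_,l=cv2.minMaxLoc(q);print(nm,round(m,3),l[0]-8,l[1]-8)
E
```

```text
+y far corner 0.909 0 0
+y near corner 0.757 8 -8
near -y corner 0.843 -7 -2
gold 0.828 -1 0
potw 0.998 0 0
potb 0.999 0 0
ruby 0.999 0 0
cutter 0.994 0 0
gold s 0.751 0 0
```

```bash
python3 - <<'E'
from station import r
import cv2,numpy as np,pickle
d0=pickle.load(open("c0.pkl","rb"));c1=r.capture("top")
for c in(d0["top"],c1):
    h=cv2.cvtColor(c["pixels"],cv2.COLOR_RGB2HSV)
    m=cv2.inRange(h,(8,70,60),(22,255,255));m[:,:140]=0;m[:135]=0;m[290:]=0;m[:,300:]=0
    n,l,st,_=cv2.connectedComponentsWithStats(m);k=1+np.argmax(st[1:,4])
    m=l==k;print(st[k].tolist(),"left edge",[int(np.argmax(m[v]))for v in range(165,245,10)],"bottom edge",[int(419-np.argmax(m[::-1,u]))for u in range(170,290,15)],"gray",[int(c["pixels"][v,u].sum())for u,v in((176,246),(200,252),(222,294),(215,270))])
E
```

```text
[159, 151, 141, 125, 5605] left edge [179, 177, 174, 172, 169, 167, 164, 162] bottom edge [250, 254, 257, 260, 264, 267, 270, 273] gray [484, 511, 314, 183]
[160, 151, 140, 125, 4438] left edge [179, 177, 174, 172, 169, 167, 165, 162] bottom edge [250, 253, 257, 260, 263, 266, 270, 273] gray [302, 319, 311, 141]
```

The case's edges haven't moved, and the difference in the picture is the arm's shadow. The handle lies over towards +y, so I'm handing in.

```bash
python3 -c "
from station import r
print(r.finish_job())"
```

```text
the job is handed in; nothing more can be done
None
```

I handed the job in at about 17 s: the lid is pushed shut, the bolt shot through the keeper and the handle down in its notch; the camera check shows the case and bystanders where they stood, though the gold bottle's match was weak (arm's shadow).

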